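# Unlock the punch press's die carriage, draw it out to the pointer and keep it there

## Task

The die in the green bench punch press is to be changed. Slide the carriage's transport lock knob all the way outwards, away from the carriage, to its end stop, then pull the spring-loaded die carriage out by its upright handle until the pointed nib on the carriage's side is level with the point of the pointer on the press bed, and finish while still holding it steady there: do not let go, it springs back. Leave the lock open, and leave the die set, conning tower, lifeboat and rivet roller lying around the press where they are.

Things in the scene. Friction and masses are not known exactly. Their poses are not given: they have to be found in the camera images.
- press: Green cast-iron punch press, fixed. Origin on the desk below the punch; z up, +y: the carriage pulls out, +x: the lock opens (side away from the robot). Base x +-80, y -140 to 260, 30 high. Column and head x +-35, y -140 to 22, 250 high (spindle 340); hand lever (unused) leans back to y -190, 370 high. Lock bracket x 60 to 145, y 60 to 110, up to 60 high. Handle and knob are free from above.
- carriage: The die carriage, slides along the press's +y only; origin and axes are the press's when it is home (its start); outer stop at 105. Steel plate 66 wide, 205 long, top 50 above the desk, a round die under the punch. A spring pulls it home: 3 N at home, rising 50 N/m to 8 N at the stop, plus about 1 N friction. While the lock is shut its bolt blocks it after 3 mm.
- handle_grip (a point): Place to grip the carriage's upright handle, a flat steel paddle with a round top: 14 thick along the press's y, 40 wide along x, its foot 50 and its top 120 above the desk. This point is on its middle plane, 90 above the desk (at home x = 0, y = 130 of the press). Free on both sides along y.
- carriage_index (a point): Tip of the pointed nib (a flat corner, 28 wide at its root) that sticks out 16 of the carriage's +x side near its front; 45 above the desk; it moves with the carriage (at home at x = 49, y = 142 of the press).
- mark: The steel pointer, fixed on the bed's +x edge: a block 30 high with a flat 25 mm diamond (8 thick) on top, whose corner points to -x, towards the carriage. Origin at the height of the bed's top straight below the point; axes as the press's. Its place along the press's y differs from one time to the next, 50 to 85 ahead of the nib's place at home.
- mark_point (a point): The point of the pointer, 64 above the desk. The carriage is at the mark when carriage_index and this point have the same y in the press's frame (in x they stay some 3 apart).
- lock (a joint): How far the transport lock is slid open along the press's +x, in m: 0 = shut, 0.035 = end stop, fully open. It stays where it is left (friction about 1.5 N). It starts between 0 and 0.008.
- lock_grip (a point): Place to grip the lock knob: an upright dark steel block 16 thick along the press's x (its sliding direction), 24 wide along y, its top 98.5 above the desk, its foot 54; this point is on its middle line, 83 above the desk.
- die_set: Bystander: round steel die set, 72 across, two guide pins, 57 high. Origin at the middle of its underside.
- tower: Bystander: grey plastic submarine conning tower, 99 long, 75 across its fins, 80 high. Origin at the middle of its underside.
- lifeboat: Bystander: white plastic lifeboat, 90 long, 30 wide, 34 high. Origin at the middle of its underside.
- roller: Bystander: brass rivet roller tool with a wooden handle, lying, 123 long, 20 wide, 20 high. Origin on the desk near its middle.

How it is judged:
On the way, in this order (a step that is already met when the one before it is completed fails the run):
1. the lock knob is at its open end stop (within 3 mm) (value of joint lock above 0.032 m), for 0.2 s.
2. the carriage's nib is level with the pointer (within 4 mm) (y of carriage_index in the frame of mark between -0.004 and 0.004 m), for 0.3 s.
At the end, for the whole second after the job is handed in: The lock is open (at least 30 of its 35 mm), and the robot's fingers still hold the carriage's handle (contact over 1 N, grasp within 50 mm of the handle's grip point) with the nib within 4 mm of level with the pointer along the pulling direction, at rest (under 10 mm/s), through the last second (all of step 2 and linear speed of carriage below 0.01 m/s and contact force between the fingers and carriage above 1 N and value of joint lock above 0.03 m and distance between the grasp point and handle_grip below 0.05 m); the arm keeps its last pose, push and grip.
It fails at once if the die set is shifted by more than 15 mm (distance of die_set from where it was at the start of the episode above 0.015 m).
It fails at once if the conning tower is shifted by more than 15 mm (distance of tower from where it was at the start of the episode above 0.015 m).
It fails at once if the lifeboat is shifted by more than 15 mm (distance of lifeboat from where it was at the start of the episode above 0.015 m).
It fails at once if the rivet roller is shifted by more than 15 mm (distance of roller from where it was at the start of the episode above 0.015 m).
It also fails if it takes over 42 s, if anything falls off the work surface, if the arm or the gripper's body presses on something with over 40 N, if the wrist force passes 120 N, or if a joint passes its speed limit or range.

## Robot

A 7-joint arm with a two-finger parallel gripper is mounted at the origin on the work surface. World frame = base frame: x ahead of the robot, y to its left, z up, the work surface at z = 0. Lengths are in m, angles in rad, forces in N, time in s.
With the tool pointing down it reaches from about 0.425 to 0.95 m from the base axis. Payload 16.7 kg.
Tool frame: the origin (TCP) lies between the finger pads; the fingertips stand arm.tcp_to_tips ahead of it and the grasp point (between the pads) lies 6 mm ahead of it (arm.tcp_to_tips is the distance from the TCP to the fingertips, in m); z points along the fingers, y is the line along which they close (so a half turn about z gives the same grasp; the last joint's range is limited). The gripper opens to 94 mm and grips with 3 to 60 N. Pads are 16 mm wide; open, the fingers measure 119 mm over their backs; the gripper's body (75 mm by 177 mm) begins 78 mm behind the grasp point.
Start: joints at [1.151, 0.426, 0.074, 1.606, -0.034, 1.111, -0.067], TCP at [0.181, -0.65, 0.23] pointing down, gripper open.
Joint ranges: [-2.85, 2.85], [-0.5, 2.14], [-1.23, 1.37], [0.21, 2.46], [-1.02, 4.16], [0.16, 2.05], [-2.73, 2.73]. Speed limits (rad/s): [1.89, 1.89, 2.39, 2.39, 3.01, 3.01, 3.01].

## Interface

Orientations are given as a unit quaternion [w, x, y, z].
In Python, from workcell import arm gives the robot as it stands.
- The arm moves only by the tool play_rows, never from a script. Its argument "rows" is a list of rows, each an object of numbers: "x", "y", "z": the shift along the world's x, y, z in units of 30 mm (1.0 is 30 mm); "twist": the turn about the world's z in units of 10 degrees (1.0 is 10 degrees); "fingers": the opening, from 0 (shut) to 1 (fully open). A call has 1 to 8 rows; each row is the pose to reach, as a shift and turn from the pose commanded when the call began; what a row does not reach only later rows make up. A row lasts 1/8 s, in which the tool goes at most 62.5 mm and 10.7 degrees, less where a joint would pass 70% of its speed; a pose out of reach is approached as far as the arm can. A call with a gripper value outside its range is refused whole. The fingers move at their own pace and stop on an object; "force" is the grip in N (left out, the last holds). Time passes only in rows, so rows that repeat a pose let the fingers close. It gives the time, the measured TCP pose, the force, the opening and the grip force at its end, in the units of the state.
- arm.sense(): the state, without advancing time (a new reading comes with each control period).
- arm.capture(name): name is "scene" or "top"; returns a dict with "pixels" (480x640x3 uint8, blue, green, red), "fx", "fy", "cx", "cy" (pixels), "dist" ([k1, k2, p1, p2, k3] as OpenCV has them; the pictures are not rectified), "position" and "orientation" of the camera in the world. Camera axes: x right, y down, z forward; pixel columns grow to the right and rows downward; lengths in m; the calibration is good to about 2 mm. A picture is of the moment at which its call begins. There is no depth.
- arm.finish_job(): hands the job in; it is judged then, once.
Trained networks look in the newest picture that a camera, given by its name, has taken for a name from the list of things; names that differ only in an ending like _2 or _b are one class to them, and where a whole thing is asked for, a point or a joint stands for the part that bears it (a point fixed in the world has none). Each returns a list of dicts, best first, with "conf" (0 to 1); they miss things now and then, are a little off and sometimes report something else, mostly with a low value. They report only what shows in the picture. A call takes as long as a camera call.
- arm.find_in(camera, query): "pixel" ([row, column] in pixels, amid what is visible of it).
The state is a dict: "time_s": time; "qpos": joint angles; "qvel": joint speeds; "effort": joint torques, N m; "position": TCP position; "tool_rot": TCP orientation; "wrist_force": force on the tool from outside, world axes, zero at the start; "moment": the same for the moment, N m; "grip_width": finger opening in m; "gripper_force": force on a finger pad.
Only numpy, scipy, OpenCV 4.12 (cv2) and the standard library are available. Lean on these libraries where they do the work, as an engineer would, in place of code of your own. Each camera call takes 0.05 s, during which the arm holds its last target. There are 200 camera calls.

## Working session

There is one attempt and no reset: what is moved stays moved. The work goes in short steps, Python scripts to look and compute and a tool call to move; the robot and the scene stay as the last step left them, time stands still between calls to the robot, and variables do not carry over. Pictures are saved under pics/ and viewed, at most 10 in all, crops included, and the job is handed in when it is done.

Besides the shell and the picture viewer there is one more tool, called after "Call:" as name(argument=value, ...) on one line, values as JSON. play_rows: Moves the arm, as the interface text tells. Its arguments: {"type":"object","properties":{"rows":{"type":"array"},"force":{"type":"number"}},"required":["rows"]}

```bash
mkdir -p pics; cat > h.py <<'E'
import numpy as np, cv2
from scipy.spatial.transform import Rotation as R
from workcell import arm
def rot(q): return R.from_quat([q[1],q[2],q[3],q[0]]).as_matrix()
def shot(c,name=None):
    d=arm.capture(c)
    if name: cv2.imwrite(f'pics/{name}.png',d['pixels'])
    return d
def K(d): return np.array([[d['fx'],0,d['cx']],[0,d['fy'],d['cy']],[0,0,1.]])
def ray(d,row,col):
    u=cv2.undistortPoints(np.array([[[col,row]]],float),K(d),np.array(d['dist'],float))[0,0]
    return np.array(d['position']),rot(d['orientation'])@np.array([u[0],u[1],1])
def at_z(d,row,col,z):
    o,v=ray(d,row,col); return o+v*(z-o[2])/v[2]
def tri(rs):
    A=0;b=0
    for o,v in rs:
        v=v/np.linalg.norm(v);P=np.eye(3)-np.outer(v,v);A=A+P;b=b+P@o
    return np.linalg.solve(A,b)
def proj(d,p):
    Rm=rot(d['orientation']).T; t=-Rm@np.array(d['position'])
    q=cv2.projectPoints(np.array(p,float).reshape(-1,1,3),cv2.Rodrigues(Rm)[0],t,K(d),np.array(d['dist'],float))[0][:,0]
    return q[:,::-1]
E
python3 - <<'E'
from h import *
ds={c:shot(c,c+'0') for c in('scene','top')}
import pickle; pickle.dump(ds,open('d0.pkl','wb'))
for c in ds:
    print(c,ds[c]['position'],ds[c]['fx'])
    for q in('press','carriage','handle_grip','carriage_index','mark','mark_point','lock_grip','die_set','tower','lifeboat','roller'):
        print(c,q,[(np.round(x['pixel']),round(x['conf'],2)) for x in arm.find_in(c,q)[:2]])
s=arm.sense();print(s['tool_rot'],s['position'],arm.tcp_to_tips)
E
```

```text
scene [1.11784189 0.29127079 0.74079881] 496.9669593538766
scene press [(array([221., 325.]), 0.81), (array([264., 333.]), 0.52)]
scene carriage [(array([236., 356.]), 0.66), (array([257., 334.]), 0.29)]
scene handle_grip [(array([233., 355.]), 0.9), (array([266., 264.]), 0.47)]
scene carriage_index [(array([233., 356.]), 0.72)]
scene mark [(array([297., 402.]), 0.55)]
scene mark_point [(array([297., 399.]), 0.68)]
scene lock_grip [(array([257., 328.]), 0.68)]
scene die_set [(array([265., 265.]), 0.81)]
scene tower [(array([221., 214.]), 0.89)]
scene lifeboat [(array([346., 447.]), 0.81), (array([234., 357.]), 0.25)]
scene roller [(array([352., 357.]), 0.6)]
top [0.52400719 0.03922212 1.19766014] 581.7454773875538
top press [(array([285., 325.]), 0.94)]
top carriage [(array([283., 304.]), 0.9)]
top handle_grip [(array([281., 303.]), 0.69), (array([221., 203.]), 0.51)]
top carriage_index [(array([278., 304.]), 0.92)]
top mark [(array([233., 243.]), 0.64), (array([188., 264.]), 0.49)]
top mark_point [(array([235., 242.]), 0.6)]
top lock_grip [(array([240., 315.]), 0.87)]
top die_set [(array([226., 381.]), 0.67)]
top tower [(array([246., 441.]), 0.82)]
top lifeboat [(array([222., 201.]), 0.91)]
top roller [(array([189., 264.]), 0.72)]
[-2.99789233e-05  9.90852396e-01  1.34950096e-01  1.30382665e-05] [ 0.18053044 -0.6503787   0.23046218] 0.025
```

View pics/scene0.png

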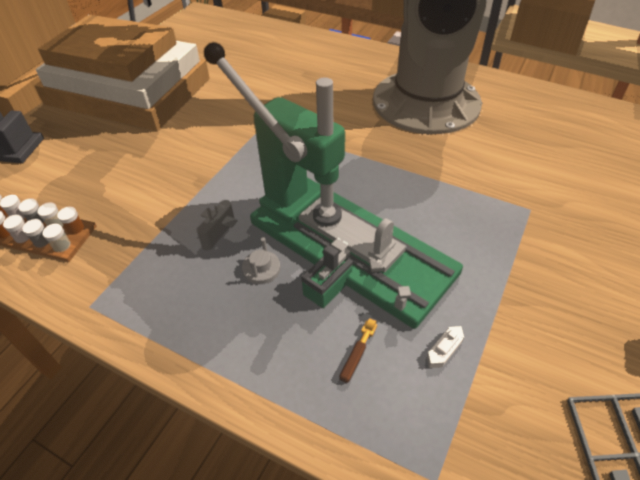

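View pics/top0.png

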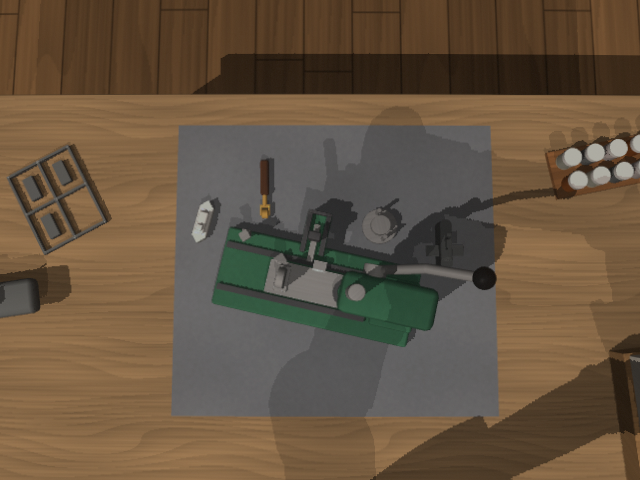

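The top view has the press pulling toward the image left (world +y). The handle is near (row 275, col 281), the knob near (240,315) and the pointer near (233,243). Next I'll take an enlarged crop to pick points.

```bash
python3 - <<'E'
import cv2,numpy as np
t=cv2.imread('pics/top0.png')[195:355,200:400]; s=cv2.imread('pics/scene0.png')[190:340,240:480]
cv2.imwrite('pics/tc.png',cv2.resize(t,None,fx=3.75,fy=3.75,interpolation=cv2.INTER_CUBIC))
cv2.imwrite('pics/sc.png',cv2.resize(s,None,fx=10/3,fy=10/3,interpolation=cv2.INTER_CUBIC))
E
```

```text
(no output)
```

View pics/tc.png

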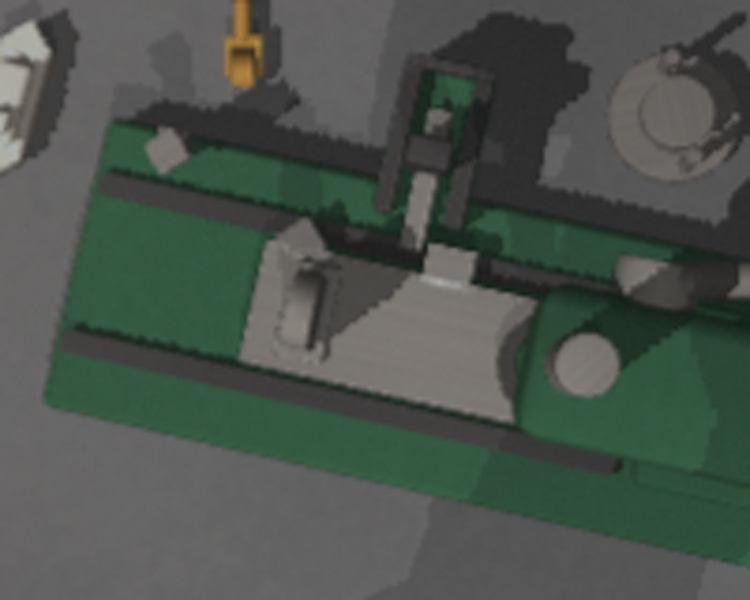

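View pics/sc.png

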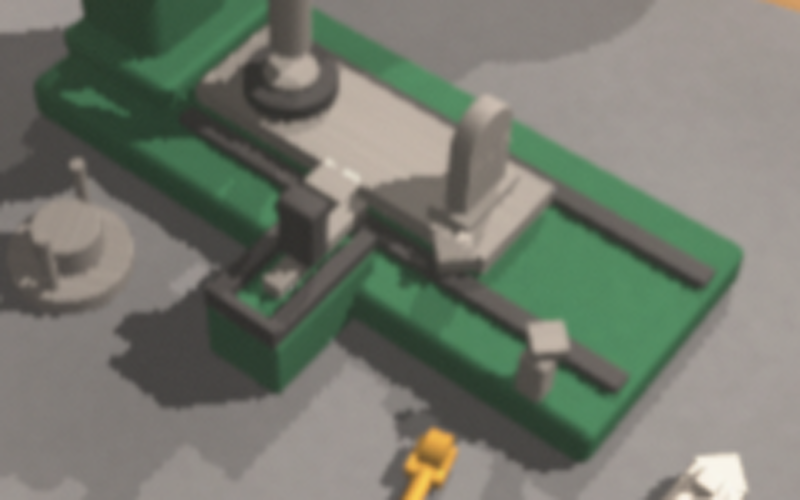

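Picks from the crops (crop coordinates):
- **Top crop:** base front corners (110,122) and (47,405), nib tip (305,218), pointer tip (163,176), knob top (430,150).
- **Scene crop:** pointer tip (568,320), knob top (303,200).

I'll fit the press pose to these.

```bash
cat > fit.py <<'E'
from h import *
import pickle
from scipy.optimize import least_squares
ds=pickle.load(open('d0.pkl','rb'))
T=lambda x,y:(195+(y+.5)/3.75-.5,200+(x+.5)/3.75-.5)
S=lambda x,y:(190+(y+.5)*.3-.5,240+(x+.5)*.3-.5)
# camera, pixel, press coordinates as function of (my, lx, yf)
obs=[('top',T(107,119),lambda m,l,f:(80,260,30)),('top',T(43,407),lambda m,l,f:(-80,260,30)),
('top',T(305,218),lambda m,l,f:(49,142,45)),('top',T(163,176),lambda m,l,f:(52,m,64)),
('top',T(430,150),lambda m,l,f:(l,85,98.5)),('top',T(272,238),lambda m,l,f:(33,f,50)),('top',T(240,358),lambda m,l,f:(-33,f,50)),
('scene',S(568,320),lambda m,l,f:(52,m,64)),('scene',S(303,200),lambda m,l,f:(l,85,98.5)),
('scene',S(555,188),lambda m,l,f:(-33,f,50)),('scene',S(748,250),lambda m,l,f:(-80,260,30)),('scene',S(592,446),lambda m,l,f:(80,260,30))]
def toW(p,q):
    a=p[2];q=np.array(q)/1e3
    return np.array([p[0]+np.cos(a)*q[0]-np.sin(a)*q[1],p[1]+np.sin(a)*q[0]+np.cos(a)*q[1],q[2]])
def res(p):
    return np.concatenate([proj(ds[c],toW(p,f(*p[3:])))[0]-np.array(px) for c,px,f in obs])
if __name__=='__main__':
    r=least_squares(res,[.45,-.05,0.1,210,85,150],x_scale=[.1,.1,.1,50,50,50],loss='soft_l1')
    p=r.x;print(p,np.degrees(p[2]));print(np.round(res(p).reshape(-1,2),1))
    pickle.dump(p,open('pose.pkl','wb'))
    print('knob',toW(p,(p[4],85,83)),'handle',toW(p,(0,130,90)),'pull',p[3]-142)
E
python3 fit.py; python3 -c "
from h import *
s=arm.sense();print(rot(s['tool_rot']),s['grip_width'])"
```

```text
[ 5.29462976e-01 -2.12223910e-02 -2.14104786e-01  2.19868975e+02
  9.21061181e+01  1.59610955e+02] -12.26730061559762
[[-1.1  0.7]
 [-0.1 -0.4]
 [-0.7  1. ]
 [-0.2 -0.1]
 [-0.4  0.3]
 [-0.2 -0.8]
 [ 0.6  0.3]
 [ 1.4 -0.9]
 [-0.1  0.6]
 [-0.8  0.1]
 [-1.5  1.3]
 [-1.5  0.6]]
knob [0.63752622 0.04226676 0.083     ] handle [0.55708443 0.10580932 0.09      ] pull 77.86897523835202
[[ 9.63576943e-01  2.67431253e-01  1.77466781e-05]
 [ 2.67431251e-01 -9.63576941e-01  6.29284066e-05]
 [ 3.39293124e-05 -5.58903453e-05 -9.99999998e-01]] 0.0939535426959499
```

Call:
play_rows(rows=[{"x": 0.5, "z": 1.8, "fingers": 0.7}, {"x": 1.5, "z": 3.6, "twist": -1, "fingers": 0.7}, {"x": 3, "z": 5.4, "twist": -2, "fingers": 0.7}, {"x": 4.5, "y": 1, "z": 6.8, "twist": -2.8, "fingers": 0.7}, {"x": 5.5, "y": 2.5, "z": 7.3, "twist": -2.8, "fingers": 0.7}, {"x": 6.5, "y": 4, "z": 7.3, "twist": -2.8, "fingers": 0.7}, {"x": 6.5, "y": 4, "z": 7.3, "twist": -2.8, "fingers": 0.7}])

```text
$.rows[0]: bad value
```

```bash
python3 - <<'E'
from h import *
s=arm.sense();print({k:np.round(s[k],3) for k in('time_s','qpos','position','wrist_force','grip_width')})
print([a for a in dir(arm) if a[0]!='_'])
m=rot(s['tool_rot']);print(np.degrees(np.arctan2(m[1,1],m[0,1])))
E
```

```text
{'time_s': np.float64(1.2), 'qpos': array([ 1.151,  0.426,  0.074,  1.606, -0.034,  1.111, -0.067]), 'position': array([ 0.181, -0.65 ,  0.23 ]), 'wrist_force': array([ 0.514,  0.299, -0.316]), 'grip_width': np.float64(0.094)}
['MotionError', 'capture', 'find_in', 'finish_job', 'sense', 'tcp_to_tips']
-74.48853154199251
```

Call:
play_rows(rows=[{"x": 0.5, "y": 0, "z": 1.8, "twist": 0, "fingers": 0.7}, {"x": 1.5, "y": 0, "z": 3.6, "twist": -1, "fingers": 0.7}, {"x": 3, "y": 0, "z": 5.4, "twist": -2, "fingers": 0.7}, {"x": 4.5, "y": 1, "z": 6.8, "twist": -2.8, "fingers": 0.7}, {"x": 5.5, "y": 2.5, "z": 7.3, "twist": -2.8, "fingers": 0.7}, {"x": 6.5, "y": 4, "z": 7.3, "twist": -2.8, "fingers": 0.7}, {"x": 6.5, "y": 4, "z": 7.3, "twist": -2.8, "fingers": 0.7}])

```text
time_s: 2.08
position: [0.3793, -0.5265, 0.4504]
tool_rot: [-0.0, 0.994, -0.105, 0.001]
wrist_force: [-0.1, -1.4, -0.1]
grip_width: 0.0656
gripper_force: 0.0
```

```bash
cat > st.py <<'E'
from h import *
s=arm.sense();print({k:np.round(s[k],3).tolist() for k in('time_s','qpos','position','wrist_force','grip_width','gripper_force')})
m=rot(s['tool_rot']);print(np.degrees(np.arctan2(m[1,1],m[0,1])))
E
python3 st.py
```

```text
{'time_s': 2.075, 'qpos': [0.776, 0.277, 0.097, 1.35, -0.028, 1.514, -0.911], 'position': [0.379, -0.527, 0.45], 'wrist_force': [-0.116, -1.372, -0.103], 'grip_width': 0.066, 'gripper_force': 0.0}
-102.0934106813278
```

Call:
play_rows(rows=[{"x": 1.5, "y": 1.2, "z": 0.3, "twist": 0, "fingers": 0.7}, {"x": 3, "y": 2.6, "z": 0.5, "twist": 0, "fingers": 0.7}, {"x": 4.5, "y": 4, "z": 0.5, "twist": 0, "fingers": 0.7}, {"x": 6, "y": 5.4, "z": 0.5, "twist": 0, "fingers": 0.7}, {"x": 7.2, "y": 7, "z": 0.5, "twist": 0, "fingers": 0.7}, {"x": 8.2, "y": 8.7, "z": 0.5, "twist": 0, "fingers": 0.7}, {"x": 8.6, "y": 10.5, "z": 0.5, "twist": 0, "fingers": 0.7}, {"x": 8.6, "y": 12.4, "z": 0.5, "twist": 0, "fingers": 0.7}])

```text
time_s: 3.08
position: [0.634, -0.1574, 0.4635]
tool_rot: [0.0, 0.994, -0.109, -0.001]
wrist_force: [-0.2, -0.0, -0.4]
grip_width: 0.0656
gripper_force: 0.0
```

Call:
play_rows(rows=[{"x": 0, "y": 2, "z": 0, "twist": 0, "fingers": 0.7}, {"x": 0, "y": 4, "z": 0, "twist": 0, "fingers": 0.7}, {"x": 0, "y": 5.7, "z": 0, "twist": 0, "fingers": 0.7}, {"x": 0, "y": 6.6, "z": 0, "twist": 0, "fingers": 0.7}, {"x": 0, "y": 6.6, "z": 0, "twist": 0, "fingers": 0.7}, {"x": 0, "y": 6.6, "z": 0, "twist": 0, "fingers": 0.7}])

```text
time_s: 3.82
position: [0.6338, 0.0381, 0.4643]
tool_rot: [0.0, 0.994, -0.11, 0.0]
wrist_force: [0.6, -0.6, 0.5]
grip_width: 0.0659
gripper_force: 0.0
```

```bash
python3 st.py;python3 -c "
from h import *
shot('scene','s1')"
```

```text
{'time_s': 3.825, 'qpos': [-0.012, 0.261, -0.198, 1.341, 0.051, 1.544, -1.995], 'position': [0.634, 0.038, 0.464], 'wrist_force': [0.639, -0.592, 0.526], 'grip_width': 0.066, 'gripper_force': 0.0}
-102.57472250876707
```

View pics/s1.png

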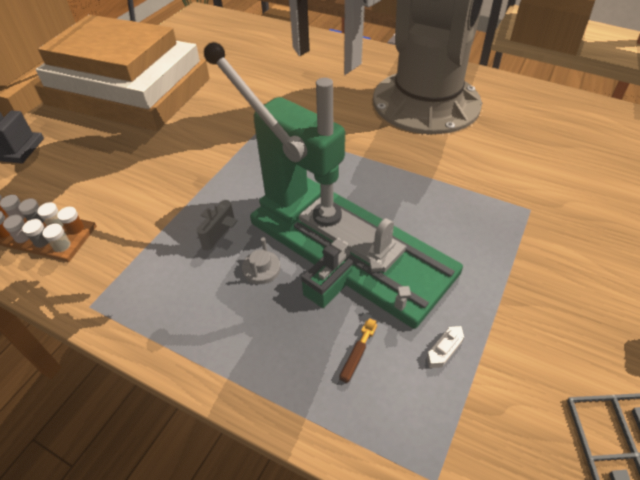

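Call:
play_rows(rows=[{"x": 0.1, "y": 0.1, "z": -1.8, "twist": 0, "fingers": 0.7}, {"x": 0.1, "y": 0.1, "z": -3.6, "twist": 0, "fingers": 0.7}, {"x": 0.1, "y": 0.1, "z": -5.4, "twist": 0, "fingers": 0.7}, {"x": 0.1, "y": 0.1, "z": -7, "twist": 0, "fingers": 0.7}, {"x": 0.1, "y": 0.1, "z": -8.5, "twist": 0, "fingers": 0.7}, {"x": 0.1, "y": 0.1, "z": -9.8, "twist": 0, "fingers": 0.7}, {"x": 0.1, "y": 0.1, "z": -10.4, "twist": 0, "fingers": 0.7}, {"x": 0.1, "y": 0.1, "z": -10.4, "twist": 0, "fingers": 0.7}])

```text
time_s: 4.88
position: [0.6363, 0.0418, 0.152]
tool_rot: [0.0, 0.994, -0.109, -0.001]
wrist_force: [-0.1, 0.1, 1.1]
grip_width: 0.0656
gripper_force: 0.0
```

```bash
python3 - <<'E'
from h import *
a=shot('scene')['pixels'][100:330,180:500];b=shot('top')['pixels'][150:360,200:420]
a=cv2.resize(a,None,fx=1.8,fy=1.8);b=cv2.resize(b,None,fx=1.7,fy=1.7)
h=max(a.shape[0],b.shape[0])
p=lambda i:cv2.copyMakeBorder(i,0,h-i.shape[0],0,0,0)
o=np.hstack([p(a),p(b)]);o=cv2.resize(o,None,fx=800/o.shape[1],fy=800/o.shape[1]);cv2.imwrite('pics/c2.png',o)
E
python3 st.py
```

```text
{'time_s': 4.975, 'qpos': [-0.014, 0.449, -0.201, 1.751, 0.107, 0.951, -2.047], 'position': [0.637, 0.042, 0.154], 'wrist_force': [0.5, 0.321, 0.336], 'grip_width': 0.066, 'gripper_force': 0.0}
-102.51898052528728
```

View pics/c2.png

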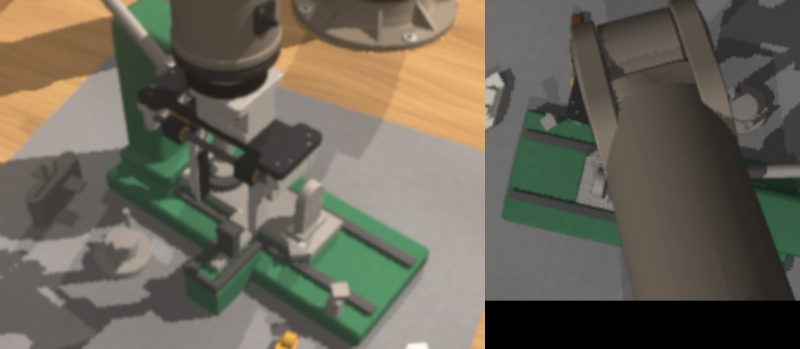

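The fingers stand astride the knob and the forearm is well above the spindle. I'll descend and grip.

Call:
play_rows(rows=[{"x": 0, "y": 0, "z": -0.8, "twist": 0, "fingers": 0.7}, {"x": 0, "y": 0, "z": -1.5, "twist": 0, "fingers": 0.7}, {"x": 0, "y": 0, "z": -2, "twist": 0, "fingers": 0.7}, {"x": 0, "y": 0, "z": -2, "twist": 0, "fingers": 0.7}, {"x": 0, "y": 0, "z": -2, "twist": 0, "fingers": 0.1}, {"x": 0, "y": 0, "z": -2, "twist": 0, "fingers": 0.1}, {"x": 0, "y": 0, "z": -2, "twist": 0, "fingers": 0.1}, {"x": 0, "y": 0, "z": -2, "twist": 0, "fingers": 0.1}], force=20)

```text
time_s: 5.98
position: [0.6366, 0.0426, 0.0927]
tool_rot: [-0.0, 0.994, -0.109, 0.0]
wrist_force: [-0.3, 0.0, 0.7]
grip_width: 0.0295
gripper_force: 0.0
```

Call:
play_rows(rows=[{"x": 0, "y": 0, "z": 0, "twist": 0, "fingers": 0.1}, {"x": 0, "y": 0, "z": 0, "twist": 0, "fingers": 0.1}, {"x": 0, "y": 0, "z": 0, "twist": 0, "fingers": 0.1}])

```text
time_s: 6.35
position: [0.6364, 0.0413, 0.0925]
tool_rot: [0.001, 0.994, -0.109, -0.0]
wrist_force: [-2.1, -4.9, 3.0]
grip_width: 0.024
gripper_force: 20.0
```

Call:
play_rows(rows=[{"x": 0.2, "y": -0.04, "z": 0, "twist": 0, "fingers": 0.1}, {"x": 0.4, "y": -0.09, "z": 0, "twist": 0, "fingers": 0.1}, {"x": 0.6, "y": -0.13, "z": 0, "twist": 0, "fingers": 0.1}, {"x": 0.8, "y": -0.17, "z": 0, "twist": 0, "fingers": 0.1}, {"x": 0.88, "y": -0.19, "z": 0, "twist": 0, "fingers": 0.1}, {"x": 0.88, "y": -0.19, "z": 0, "twist": 0, "fingers": 0.1}])

```text
time_s: 7.1
position: [0.6631, 0.0353, 0.0926]
tool_rot: [0.001, 0.994, -0.109, 0.0]
wrist_force: [0.2, -5.3, 3.6]
grip_width: 0.024
gripper_force: 20.0
```

Call:
play_rows(rows=[{"x": 0.06, "y": -0.01, "z": 0, "twist": 0, "fingers": 0.1}, {"x": 0.12, "y": -0.025, "z": 0, "twist": 0, "fingers": 0.1}, {"x": 0.12, "y": -0.025, "z": 0, "twist": 0, "fingers": 0.1}])

```text
time_s: 7.48
position: [0.664, 0.0351, 0.0923]
tool_rot: [0.001, 0.994, -0.109, -0.003]
wrist_force: [-18.0, -4.1, 13.9]
grip_width: 0.0239
gripper_force: 20.0
```

Call:
play_rows(rows=[{"x": -0.05, "y": 0.01, "z": 0, "twist": 0, "fingers": 0.7}, {"x": -0.05, "y": 0.01, "z": 0, "twist": 0, "fingers": 0.7}, {"x": -0.05, "y": 0, "z": 0, "twist": 0, "fingers": 0.7}, {"x": -0.05, "y": 0, "z": 0.3, "twist": 0, "fingers": 0.7}, {"x": 0, "y": 0, "z": 1.3, "twist": 0, "fingers": 0.7}, {"x": 0, "y": 0, "z": 2.4, "twist": 0, "fingers": 0.7}, {"x": 0.2, "y": 1, "z": 2.5, "twist": 0, "fingers": 0.7}, {"x": 0.3, "y": 1.5, "z": 2.5, "twist": 0, "fingers": 0.7}])

```text
time_s: 8.48
position: [0.6759, 0.0829, 0.1685]
tool_rot: [-0.001, 0.994, -0.108, 0.001]
wrist_force: [0.4, 0.2, -0.0]
grip_width: 0.066
gripper_force: 0.0
```

```bash
python3 - <<'E'
from h import *
a=shot('scene')['pixels'][190:340,240:480]
cv2.imwrite('pics/c3.png',cv2.resize(a,None,fx=10/3,fy=10/3,interpolation=cv2.INTER_CUBIC))
E
python3 st.py
```

```text
{'time_s': 8.525, 'qpos': [-0.07, 0.499, -0.205, 1.636, 0.113, 1.017, -2.096], 'position': [0.676, 0.085, 0.168], 'wrist_force': [-0.046, 1.746, -0.661], 'grip_width': 0.066, 'gripper_force': 0.0}
-102.30930466522312
```

View pics/c3.png

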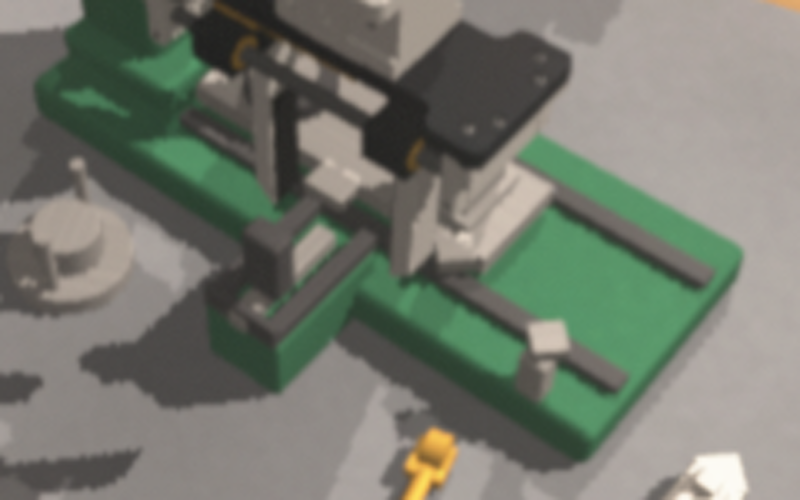

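The knob has moved out to the bracket's end and stays there. Now I'll go over the handle.

Call:
play_rows(rows=[{"x": -1.3, "y": 0.3, "z": 0, "twist": 0, "fingers": 0.7}, {"x": -2.6, "y": 0.55, "z": 0, "twist": 0, "fingers": 0.7}, {"x": -3.95, "y": 0.7, "z": 0, "twist": 0, "fingers": 0.7}, {"x": -3.95, "y": 0.7, "z": 0, "twist": 0, "fingers": 0.7}, {"x": -3.95, "y": 0.7, "z": 0, "twist": 0, "fingers": 0.7}])

```text
time_s: 9.15
position: [0.5575, 0.1017, 0.1675]
tool_rot: [0.0, 0.994, -0.109, 0.0]
wrist_force: [-0.4, -0.6, 0.1]
grip_width: 0.0656
gripper_force: 0.0
```

```bash
python3 st.py; python3 - <<'E'
from h import *
d=shot('scene')
import pickle
from fit import toW
p=pickle.load(open('pose.pkl','rb'))
for l in (92,113,120,127):
    q=proj(d,toW(p,(l,85,98.5)))[0]; print(l,(q[1]-240+.5)/.3-.5,(q[0]-190+.5)/.3-.5)
a=d['pixels'][150:340,240:480]
cv2.imwrite('pics/c4.png',cv2.resize(a,None,fx=3,fy=3,interpolation=cv2.INTER_CUBIC))
E
```

```text
{'time_s': 9.15, 'qpos': [-0.099, 0.329, -0.237, 1.902, 0.095, 0.922, -2.17], 'position': [0.557, 0.102, 0.168], 'wrist_force': [-0.434, -0.555, 0.079], 'grip_width': 0.066, 'gripper_force': 0.0}
-102.50537797273702
92 305.1118111676015 199.6958398040022
113 278.69765962870525 224.76693289266575
120 269.74692613220736 233.26215416199614
127 260.7219721785408 241.82761280715465
```

View pics/c4.png

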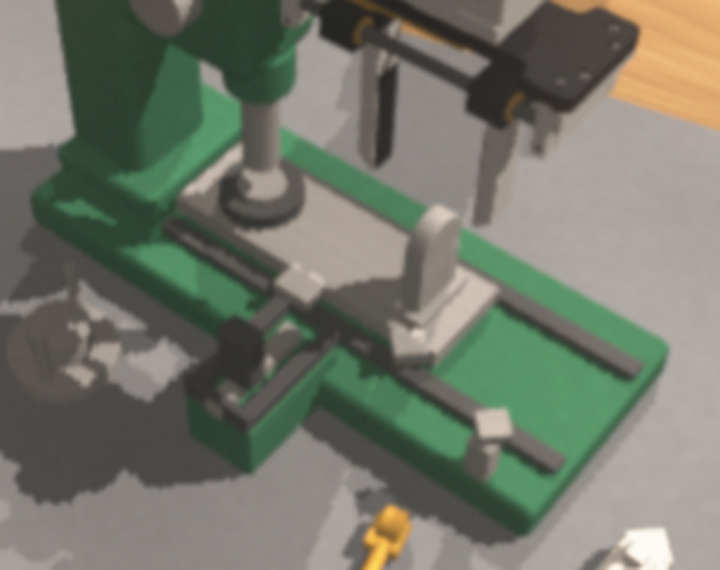

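Call:
play_rows(rows=[{"x": 0, "y": 0.12, "z": -0.7, "twist": 0, "fingers": 0.7}, {"x": 0, "y": 0.12, "z": -1.5, "twist": 0, "fingers": 0.7}, {"x": 0, "y": 0.12, "z": -2.4, "twist": 0, "fingers": 0.7}, {"x": 0, "y": 0.12, "z": -2.4, "twist": 0, "fingers": 0.1}, {"x": 0, "y": 0.12, "z": -2.4, "twist": 0, "fingers": 0.1}, {"x": 0, "y": 0.12, "z": -2.4, "twist": 0, "fingers": 0.1}, {"x": 0, "y": 0.12, "z": -2.4, "twist": 0, "fingers": 0.1}, {"x": 0, "y": 0.12, "z": -2.4, "twist": 0, "fingers": 0.1}], force=40)

```text
time_s: 10.2
position: [0.5572, 0.1058, 0.0959]
tool_rot: [-0.0, 0.994, -0.109, 0.0]
wrist_force: [0.9, 0.5, -0.0]
grip_width: 0.0193
gripper_force: 0.0
```

Call:
play_rows(rows=[{"x": 0, "y": 0, "z": 0, "twist": 0, "fingers": 0.1}, {"x": 0, "y": 0, "z": 0, "twist": 0, "fingers": 0.1}, {"x": 0, "y": 0, "z": 0, "twist": 0, "fingers": 0.1}, {"x": 0, "y": 0, "z": 0, "twist": 0, "fingers": 0.1}])

```text
time_s: 10.7
position: [0.5571, 0.1055, 0.0957]
tool_rot: [0.0, 0.994, -0.109, 0.0]
wrist_force: [-3.1, -1.8, 6.4]
grip_width: 0.014
gripper_force: 40.0
```

Call:
play_rows(rows=[{"x": 0.06, "y": 0.3, "z": 0, "twist": 0, "fingers": 0.1}, {"x": 0.13, "y": 0.6, "z": 0, "twist": 0, "fingers": 0.1}, {"x": 0.22, "y": 1, "z": 0, "twist": 0, "fingers": 0.1}, {"x": 0.31, "y": 1.4, "z": 0, "twist": 0, "fingers": 0.1}, {"x": 0.39, "y": 1.8, "z": 0, "twist": 0, "fingers": 0.1}, {"x": 0.46, "y": 2.1, "z": 0, "twist": 0, "fingers": 0.1}, {"x": 0.5, "y": 2.28, "z": 0, "twist": 0, "fingers": 0.1}, {"x": 0.5, "y": 2.28, "z": 0, "twist": 0, "fingers": 0.1}])

```text
time_s: 11.7
position: [0.5724, 0.1738, 0.0957]
tool_rot: [0.0, 0.994, -0.109, 0.0]
wrist_force: [-1.3, -5.8, 8.2]
grip_width: 0.0138
gripper_force: 40.0
```

```bash
python3 st.py; python3 - <<'E'
from h import *
a=shot('scene')['pixels'][230:320,340:460];b=shot('top')['pixels'][200:300,215:315]
a=cv2.resize(a,(460,345),interpolation=cv2.INTER_CUBIC);b=cv2.resize(b,(340,340),interpolation=cv2.INTER_CUBIC)
b=cv2.copyMakeBorder(b,0,5,0,0,0)
cv2.imwrite('pics/c5.png',np.hstack([a,b]))
E
```

```text
{'time_s': 11.7, 'qpos': [-0.22, 0.464, -0.233, 1.883, 0.144, 0.811, -2.317], 'position': [0.572, 0.174, 0.096], 'wrist_force': [-1.268, -5.767, 8.156], 'grip_width': 0.014, 'gripper_force': 39.998}
-102.50671320098081
```

View pics/c5.png

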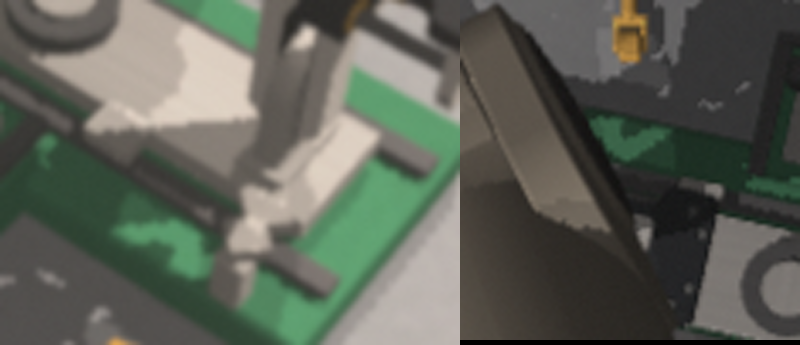

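The carriage has followed by about 70 mm, and the nib sits just short of the pointer in the scene view at about (262,195) against (250,232). I'll check the remaining distance with the model overlaid.

```bash
python3 - <<'E'
from h import *
import pickle
from fit import toW,T,S
from scipy.optimize import least_squares
p=pickle.load(open('pose.pkl','rb'));ds=pickle.load(open('d0.pkl','rb'))
def toP(w): 
    a=p[2];d=w[:2]-p[:2];return np.array([np.cos(a)*d[0]+np.sin(a)*d[1],-np.sin(a)*d[0]+np.cos(a)*d[1]])*1e3
t=ds['top'];s=ds['scene']
print('top nib',toP(at_z(t,*T(305,218),.045)),'top mark',toP(at_z(t,*T(163,176),.064)),'diamond l/r/far',[toP(at_z(t,*T(*q),.064)) for q in((145,148),(190,152),(168,127))])
print('scene mark',toP(at_z(s,*S(568,320),.064)),[toP(at_z(s,*S(*q),.064)) for q in((527,322),(568,350),(540,358))])
print('frontcorners',toP(at_z(t,*T(272,238),.05)),toP(at_z(t,*T(240,358),.05)))
print('pulled',toP(np.array([.5724,.1738]))-toP(np.array([.5571,.1055])))
d=shot('scene');r0,c0,w,h,f=255,375,66,50,6
im=cv2.resize(d['pixels'][r0:r0+h,c0:c0+w],None,fx=f,fy=f,interpolation=cv2.INTER_CUBIC);im2=im.copy()
def line(P,col):
    q=proj(d,[toW(p,x) for x in P]);q=np.stack([(q[:,1]-c0+.5)*f-.5,(q[:,0]-r0+.5)*f-.5],1)
    cv2.polylines(im2,[np.round(q).astype(int).reshape(-1,1,2)],False,col,1,cv2.LINE_AA)
n=142+70;m=p[3]
for z in(45,):line([(33,n-14,z),(49,n,z),(33,n+14,z)],(0,0,255))
line([(52,m,64),(64.5,m+12.5,64),(77,m,64),(64.5,m-12.5,64),(52,m,64)],(255,0,0))
line([(33,p[5]+70,50),(-33,p[5]+70,50)],(0,255,255))
cv2.imwrite('pics/c6.png',np.hstack([im,im2]))
E
```

```text
top nib [ 47.18725623 143.63772984] top mark [ 51.77249826 219.52000832] diamond l/r/far [array([ 64.09311388, 232.04228915]), array([ 67.04974955, 208.54903826]), array([ 77.41982782, 222.76160592])]
scene mark [ 48.62356021 219.44497863] [array([ 62.49744172, 204.05794867]), array([ 64.00772235, 229.53271766]), array([ 76.65667924, 221.38722079])]
frontcorners [ 32.90123028 157.95397609] [-32.07913538 160.50199489]
pulled [ 0.43876687 69.99133863]
```

View pics/c6.png

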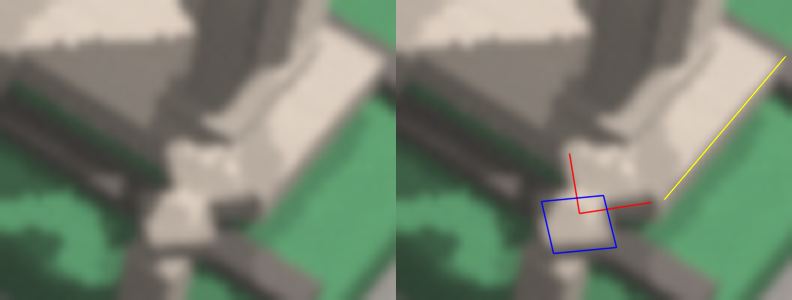

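Call:
play_rows(rows=[{"x": 0.02, "y": 0.08, "z": 0, "twist": 0, "fingers": 0.1}, {"x": 0.04, "y": 0.17, "z": 0, "twist": 0, "fingers": 0.1}, {"x": 0.05, "y": 0.24, "z": 0, "twist": 0, "fingers": 0.1}, {"x": 0.05, "y": 0.24, "z": 0, "twist": 0, "fingers": 0.1}, {"x": 0.05, "y": 0.24, "z": 0, "twist": 0, "fingers": 0.1}, {"x": 0.05, "y": 0.24, "z": 0, "twist": 0, "fingers": 0.1}, {"x": 0.05, "y": 0.24, "z": 0, "twist": 0, "fingers": 0.1}, {"x": 0.05, "y": 0.24, "z": 0, "twist": 0, "fingers": 0.1}])

```text
time_s: 12.85
position: [0.5739, 0.1804, 0.0957]
tool_rot: [0.0, 0.994, -0.109, 0.0]
wrist_force: [-0.5, -5.7, 6.2]
grip_width: 0.0139
gripper_force: 40.0
```

```bash
python3 st.py; python3 - <<'E'
from h import *
import pickle
from fit import toW
p=pickle.load(open('pose.pkl','rb'));ds=pickle.load(open('d0.pkl','rb'))
# carriage travel from the scene picture: profile across the plate's front edge, at x=-15..-30, vs the start picture
d=shot('scene')
def edge(im,base):
    ys=np.arange(-15,15,.5);acc=0
    for x in np.arange(-28,-8,2.):
        q=proj(d,[toW(p,(x,base+y,50)) for y in ys]).astype(np.float32)
        g=im['pixels'][:,:,2].astype(np.float32)
        acc=acc+cv2.remap(g,q[:,1].copy(),q[:,0].copy(),cv2.INTER_LINEAR)[:,0]
    gr=np.gradient(cv2.GaussianBlur(acc,(1,5),0)[:,0]);i=gr.argmin();return base+ys[i],gr.min()
print('front edge start',edge(ds['scene'],p[5]),'now',edge(d,p[5]+77))
E
```

```text
{'time_s': 12.85, 'qpos': [-0.23, 0.469, -0.233, 1.875, 0.145, 0.814, -2.328], 'position': [0.574, 0.18, 0.096], 'wrist_force': [-0.512, -5.686, 6.189], 'grip_width': 0.014, 'gripper_force': 39.998}
-102.54020349556099
front edge start (np.float64(160.1109545272907), np.float32(-72.427185)) now (np.float64(237.6109545272907), np.float32(-108.690674))
```

```bash
python3 -c "
from workcell import arm
print(arm.finish_job())"
```

```text
the job is handed in; nothing more can be done
None
```

I handed the job in with the lock knob open at its end stop and the carriage pulled out about 77 mm, against a measured pointer distance of 76 to 78 mm, with the gripper still holding the handle at 40 N; the hand-in call returned no verdict, and the nib tip was hidden under the pointer, so I could not see the alignment directly.

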